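Shut and bolt the large enclosure

TASK

The larger of the two electrical enclosures is finished: push its open lid over with the fingertips until it is fully shut, and only then push the bolt on the lid fully home into its keeper. Only push; do not grip the lid or the bolt. Leave the smaller enclosure open as it is, do not disturb the loose things on the bench, and finish clear of everything.

Things in the scene. Friction and masses are not known exactly. Their poses are not given: they have to be found in the camera images.
- enclosure: The larger of two white plastic electrical enclosures that lie on their backs on the bench, open upwards, breakers inside. 140 mm deep (its x) x 220 mm wide (its y) x 80 mm high without lid; screwed down. Origin: centre of its underside; its -x side (front, with a steel keeper bracket in the middle that stands 18 mm above the rim and 14 mm out) faces roughly the robot, its +x side carries the lid's hinge. z is up.
- lid (a joint): Angle of the larger enclosure's lid in rad: 0 shut, about 1.57 upright, starts leaning 1.65 to 1.9 (away from the robot), stop at 2.0. The lid is a flat white plate 140 x 220 mm, 8 mm thick, hinged along the far rim; its outer face looks away from the robot while it is open and up once shut (outer face then 88 mm above the bench). Stiff hinge: it stays at any angle, and takes about 2 to 6 N at the free edge to swing down.
- lid_hinge (a point): Middle of the hinge line of the larger lid, at its inner face, 80 mm above the bench. The hinge line is parallel to the enclosure's y. Its orientation turns with the lid; equal to the enclosure's when shut.
- lid_edge (a point): Middle of the larger lid's free edge (140 mm from the hinge line), on the outer face.
- bolt (a joint): Travel in m of the steel slide bolt on the outer face of the larger lid: 0 drawn back, 0.022 fully home at its stop, with its tongue in the keeper. Starts at 0 to 0.004. It slides at right angles to the lid's free edge, towards that edge (the enclosure's -x, towards the robot, when the lid is shut); friction about 3 N, stays where left. Once home, the keeper holds the lid down (about 2.5 mm of play).
- bolt_tab (a point): Top centre of the bolt's dark upright push tab, which is 12 mm thick along the sliding direction, 36 mm wide along the edge, and stands 25 mm out of the lid's outer face, in the middle of the lid's width, 52 mm from the free edge when drawn back. Low guide rails 7 mm high flank the tongue; the lid behind the tab is flat.
- small_enclosure: The smaller enclosure of the same kind, 110 deep x 140 wide x 60 mm high, also screwed down, lid also open with a bolt of its own; left or right of the larger one. Origin: centre of its underside. To be left alone.
- small_lid (a joint): Angle of the smaller enclosure's lid in rad, 0 shut, starts open at 1.6 to 1.85. Leave it.
- small_lid_edge (a point): Middle of the smaller lid's free edge, 110 mm from its hinge line, on the outer face.
- small_bolt_tab (a point): Top centre of the push tab of the bolt on the smaller lid (same tab as the larger one). Leave it.
- gland: Bystander: brass cable gland standing between the enclosures, 34 mm across, 44 mm tall. Origin at the centre of its underside.
- breaker: Bystander: loose white two-pole circuit breaker standing between the enclosures, 80 x 36 x 74 mm high. Origin at the centre of its underside.
- tape: Bystander: flat black roll of tape, 68 mm across, 19 mm high, near the robot. Origin at the centre of its underside.
- coupler: Bystander: short steel conduit tube standing on end, 29 mm across, 55 mm tall, near the robot. Origin at the centre of its underside.
- screwdriver: Bystander: black-handled screwdriver lying beyond the enclosures. Origin near the middle of its length, on the underside.
- jar: Bystander: clear jar with steel cap, 56 mm across, 70 mm tall, beyond the enclosures. Origin at the centre of its underside.
- carton: Bystander: small cardboard carton, 80 x 100 x 60 mm high, left of the enclosures. Origin at the centre of its underside.
- wrench: Bystander: steel wrench lying right of the enclosures. Origin near the middle of its length, on the underside.

How it is judged:
On the way, in this order (a step that is already met when the one before it is completed fails the run):
1. the larger lid is pushed fully shut while its bolt is still drawn back (value of joint lid below 0.035 rad and value of joint bolt below 0.01 m), for 0.2 s.
2. the bolt is pushed fully home with the lid shut (value of joint lid below 0.035 rad and value of joint bolt above 0.018 m), for 0.2 s.
At the end, for the whole second after the job is handed in: The larger lid is shut (within 0.035 rad) and its bolt home (at least 18 of its 22 mm); the smaller lid still open as it was (edge within 20 mm), every loose thing within 30 mm of where it stood (all of step 2 and value of joint small_lid above 1.4 rad and distance of small_lid_edge from where it was at the start of the episode below 0.02 m and distance of each of gland, breaker, tape, coupler, screwdriver, jar, carton, wrench from where it was at the start of the episode below 0.03 m); the robot touches nothing.
It fails at once if the bolt is pushed out (past 10 mm) before the lid is shut (above 0.1 rad) (value of joint bolt above 0.01 m and value of joint lid above 0.1 rad).
It fails at once if the bolt's tab is pinched between the fingers (pressed on two opposite sides at once) ((contact force between the fingers and bolt_c1 above 1.5 N and contact force between the fingers and bolt_c2 above 1.5 N) or (contact force between the fingers and bolt_c3 above 1.5 N and contact force between the fingers and bolt_c4 above 1.5 N)).
It fails at once if the lid is gripped (fingers press on its inner and outer faces at once) (contact force between the fingers and lid_c0 above 1.5 N and contact force between the fingers and lid_c1 above 1.5 N).
It fails at once if the smaller enclosure's lid or bolt is moved (20 mm) (distance of any of small_lid_edge, small_bolt_tab from where it was at the start of the episode above 0.02 m).
It fails at once if a loose thing is knocked, lifted or carried off (30 mm) (distance of any of gland, breaker, tape, coupler, screwdriver, jar, carton, wrench from where it was at the start of the episode above 0.03 m).
It also fails if it takes over 54 s, if anything falls off the work surface, if the arm or the gripper's body presses on something with over 40 N, if the wrist force passes 120 N, or if a joint passes its speed limit or range.

ROBOT

A 7-joint arm with a two-finger parallel gripper is mounted at the origin on the work surface. World frame = base frame: x ahead of the robot, y to its left, z up, the work surface at z = 0. Lengths are in m, angles in rad, forces in N, time in s.
With the tool pointing down it reaches from about 0.4 to 0.85 m from the base axis. Payload 4.5 kg.
Tool frame: the origin (TCP) lies on the centre line of the jaws, within the pads' length; the fingertips stand 11 mm ahead of it and the grasp point (between the pads) lies 8 mm behind it; z points along the fingers, y is the line along which they close (so a half turn about z gives the same grasp; the last joint's range is limited). The gripper opens to 88 mm and grips with 3 to 60 N. Pads are 18 mm wide; open, the fingers measure 123 mm over their backs; the gripper's body (75 mm by 187 mm) begins 45 mm behind the grasp point.
Start: joints at [1.159, 0.689, -0.195, 1.565, 0.157, 0.902, -0.215], TCP at [0.27, -0.564, 0.213] pointing down, gripper open.
Joint ranges: [-3.01, 3.01], [-0.46, 2.08], [-1.47, 1.51], [0.13, 2.56], [-1, 4.14], [0.04, 2.09], [-2.66, 2.66]. Speed limits (rad/s): [2.57, 2.57, 3.14, 3.14, 3.14, 3.14, 3.14].

INTERFACE

Orientations are given as a unit quaternion [x, y, z, w].
In Python, from plant import * gives the robot as it stands. The module is installed in compiled form; this text tells all that it offers.
- The arm moves only by the tool send_rows, never from a script. Its argument "motion" is a list of rows, each an object of numbers: "x", "y", "z": the shift along the tool's x, y, z in cm; "rx", "ry", "rz": the turn, a rotation vector about the tool's x, y, z in rad; "jaw": the finger opening in cm, from 0 to 8.81. In form: [{"x": .., "y": .., "z": .., "rx": .., "ry": .., "rz": .., "jaw": ..}, ...]. A call has exactly 5 rows; each row shifts and turns the commanded pose from where the row before left it, along the tool's axes as they then stand; what a row does not reach is not made up. A row lasts 1/10 s, in which the tool goes at most 50 mm and 8.59 degrees, less where a joint would pass 70% of its speed; a pose out of reach is approached as far as the arm can. A call is refused whole if a number of a shift passes 5 or a number of a turn 0.15, either way. A call with a gripper value outside its range is refused whole. The fingers move at their own pace and stop on an object; "grip_force" is the grip in N (left out, the last holds). Time passes only in rows, so rows that do not move let the fingers close, or fill a call up. It gives the time, the measured TCP pose, the force, the opening and the grip force at its end, in the units of the state.
- get_state(): the state, without advancing time (a new reading comes with each control period).
- snapshot(name): name is "side" or "top" or "wrist"; returns a dict with "img" (480x640x3 uint8, red, green, blue), "vertical_fov" (degrees; the focal length in pixels is half the picture's height over the tangent of half this angle, whatever the lens; pixels are square), "cx", "cy" (the principal point, pixels), "D" ([k1, k2, p1, p2, k3] as OpenCV has them; the pictures are not rectified), "extrinsics" (4x4, takes a point from camera to world coordinates). Camera axes: x right, y up, looking along -z (the intrinsics and any distortion apply to the point x, -y, -z); pixel columns grow to the right and rows downward; lengths in m; the calibration is good to about 2 mm. A picture is of the moment at which its call begins. There is no depth.
- finish_job(): hands the job in; it is judged then, once.
The state is a dict: "clock": time; "q": joint angles; "qd": joint speeds; "joint_torque": joint torques, N m; "tool_pos": TCP position; "eef_rot": TCP orientation; "contact_force": force on the tool from outside, world axes, zero at the start; "moment": the same for the moment, N m; "opening": opening from 0.0 (shut) to 1.0 (fully open); "finger_force": force on a finger pad.
Only numpy, scipy, OpenCV 4.12 (cv2) and the standard library are available. Lean on these libraries where they do the work, as an engineer would, in place of code of your own. Each camera call takes 0.05 s, during which the arm holds its last target. There are 200 camera calls.

## Working session

There is one attempt and no reset: what is moved stays moved. The work goes in short steps, Python scripts to look and compute and a tool call to move; the robot and the scene stay as the last step left them, time stands still between calls to the robot, and variables do not carry over. Pictures are saved under pics/ and viewed, at most 10 in all, crops included, and the job is handed in when it is done.

Besides the shell and the picture viewer there is one more tool, called after "Emit:" as name(argument=value, ...) on one line, values as JSON. send_rows: Moves the arm, as the interface text tells. Its arguments: {"type":"object","properties":{"motion":{"type":"array"},"grip_force":{"type":"number"}},"required":["motion"]}

```bash
mkdir -p pics; cat > h.py <<'E'
from plant import *
import numpy as np, cv2
from scipy.spatial.transform import Rotation as R
def K(s):
    f=240/np.tan(np.radians(s["vertical_fov"])/2)
    return np.array([[f,0,s["cx"]],[0,f,s["cy"]],[0,0,1.]])
def ray(s,uv):
    p=cv2.undistortPoints(np.array([[uv]],float),K(s),np.array(s["D"],float))[0,0]
    E=np.array(s["extrinsics"]); return E[:3,3],E[:3,:3]@np.array([p[0],-p[1],-1])
def onz(s,uv,z):
    o,d=ray(s,uv); return o+d*(z-o[2])/d[2]
def tri(a,b):
    A=np.zeros((3,3));c=np.zeros(3)
    for o,d in(a,b):
        d=d/np.linalg.norm(d);P=np.eye(3)-np.outer(d,d);A+=P;c+=P@o
    return np.linalg.solve(A,c)
def proj(s,X):
    E=np.linalg.inv(np.array(s["extrinsics"]));c=E[:3,:3]@np.array(X)+E[:3,3]
    return cv2.projectPoints(np.array([[c[0],-c[1],-c[2]]]),np.zeros(3),np.zeros(3),K(s),np.array(s["D"],float))[0][0,0]
def save(s,n): cv2.imwrite("pics/"+n+".png",s["img"][:,:,::-1])
E
python3 - <<'E'
from h import *
import pickle
d={n:snapshot(n) for n in("top","side")}
pickle.dump(d,open("s0.pkl","wb"))
for n in d: save(d[n],n+"0"); print(n,d[n]["vertical_fov"],np.round(d[n]["extrinsics"],2).tolist())
s=get_state();print({k:np.round(v,3).tolist() for k,v in s.items()})
E
```

```text
top 52.47750501548939 [[-0.01, 0.99, -0.15, 0.32], [-1.0, -0.01, 0.02, 0.01], [0.02, 0.15, 0.99, 1.31], [0.0, 0.0, 0.0, 1.0]]
side 42.85018539754244 [[0.77, 0.4, -0.5, -0.18], [-0.64, 0.49, -0.59, -0.8], [0.01, 0.77, 0.63, 0.97], [0.0, 0.0, 0.0, 1.0]]
{'clock': 0.1, 'q': [1.159, 0.69, -0.195, 1.566, 0.157, 0.903, -0.215], 'qd': [-0.001, -0.001, 0.001, -0.002, -0.001, 0.001, -0.001], 'joint_torque': [-0.003, -52.849, -1.271, -15.383, -0.053, 0.002, 0.0], 'tool_pos': [0.269, -0.563, 0.212], 'eef_rot': [0.975, 0.221, -0.0, -0.001], 'contact_force': [0.309, -0.838, 1.701], 'moment': [0.021, 0.007, -0.001], 'finger_force': 0.0, 'opening': 1.0}
```

View pics/top0.png

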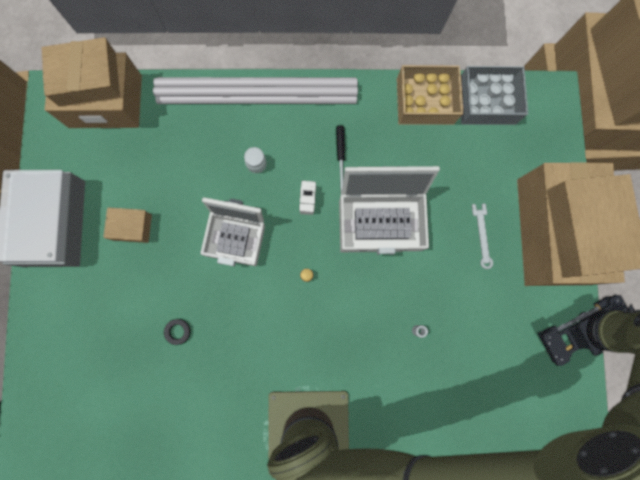

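View pics/side0.png

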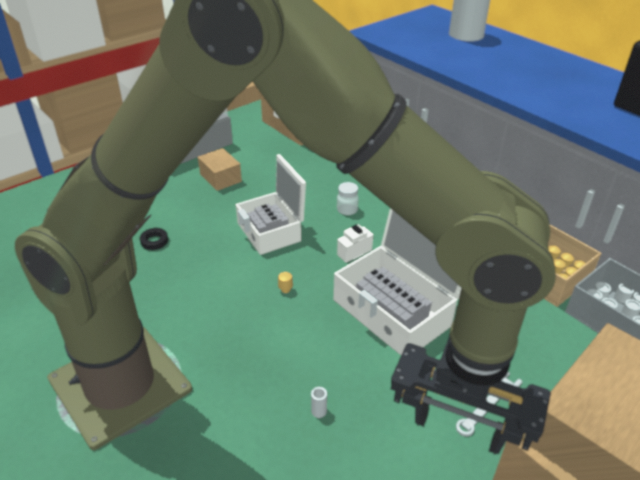

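The top view shows the larger enclosure with its rim at about (341–429, 195–250), the keeper at (387, 250), and the lid's free edge from about (345, 167) to (438, 168). The side view is partly blocked by the arm. I'll zoom in on the top view.

```bash
python3 - <<'E'
from h import *
import pickle
d=pickle.load(open("s0.pkl","rb"));s=d["top"]
c=s["img"][155:265,325:450]
cv2.imwrite("pics/c0.png",cv2.resize(c,None,fx=5,fy=5,interpolation=cv2.INTER_CUBIC)[:,:,::-1])
for uv in [(341.5,249.5),(428.5,248.5),(428,196),(342,196)]: print(uv,onz(s,uv,.08).round(4))
E
```

```text
(341.5, 249.5) [ 0.4628 -0.0883  0.08  ]
(428.5, 248.5) [ 0.4637 -0.3116  0.08  ]
(428, 196) [ 0.6012 -0.3163  0.08  ]
(342, 196) [ 0.602 -0.092  0.08 ]
```

View pics/c0.png

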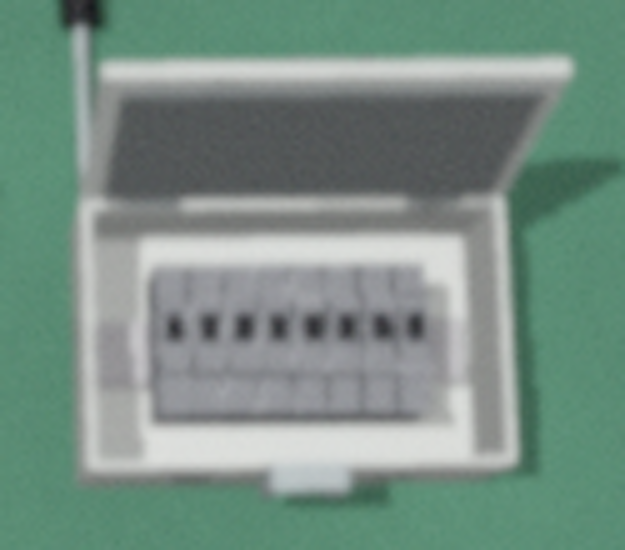

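```bash
python3 - <<'E'
from h import *
import pickle
from scipy.optimize import brentq
d=pickle.load(open("s0.pkl","rb"));s=d["top"]
P=[onz(s,uv,.08) for uv in [(341.6,249),(428.6,248),(425.6,194.6),(341.6,195)]]
print(np.round(P,4))
fl,fr,br,bl=P
print(np.linalg.norm(fl-fr),np.linalg.norm(bl-fl),np.linalg.norm(br-fr))
c=np.mean(P,0);yv=(fl-fr)+(bl-br);yv/=np.linalg.norm(yv);print("ctr",c,"yaw",np.arctan2(-yv[0],yv[1]),np.arctan2(*(fl-bl+fr-br)[[1,0]]))
h=(bl+br)/2;print("hinge",h, "keeper px", onz(s,(387.5,252.5),.098))
for uv in [(345,167.4),(439.4,166.6)]:
    o,v=ray(s,uv)
    def g(t):
        z=.08+.14*np.sin(t)+.008*np.cos(t);p=o+v*(z-o[2])/v[2];return p[0]-(h[0]-.14*np.cos(t)+.008*np.sin(t))
    t=brentq(g,1.3,2.2);z=.08+.14*np.sin(t)+.008*np.cos(t);print("ang",t,(o+v*(z-o[2])/v[2]).round(4))
for n,uv in dict(coupler=(421,331),gland=(307,275),wr=(480,210)).items(): print(n,onz(s,uv,.05).round(3))
E
```

```text
[[ 0.4641 -0.0886  0.08  ]
 [ 0.465  -0.3119  0.08  ]
 [ 0.6049 -0.3102  0.08  ]
 [ 0.6047 -0.091   0.08  ]]
0.22333634565892344 0.14061779857475865 0.13994121601693266
ctr [ 0.53467075 -0.20041977  0.08      ] yaw 0.002835309119703018 3.138848089399716
hinge [ 0.60480257 -0.20061226  0.08      ] keeper px [ 0.45232825 -0.20255481  0.098     ]
ang 1.7612977547210495 [ 0.6392 -0.0892  0.216 ]
ang 1.7742369745491033 [ 0.6409 -0.3108  0.2155]
coupler [ 0.255 -0.291  0.05 ]
gland [ 0.401 -0.     0.05 ]
wr [ 0.569 -0.463  0.05 ]
```

Emit:
send_rows(motion=[{"z": -4,"rz": 0.148,"jaw": 0},{"z": -4,"rz": 0.148,"jaw": 0},{"z": -4,"rz": 0.15,"jaw": 0},{"y": -3,"jaw": 0},{"y": -4,"jaw": 0}])

```text
schema error: expected keys x, y, z, rx, ry, rz, jaw
```

Emit:
send_rows(motion=[{"x": 3,"y": -4,"jaw": 0},{"x": 4,"y": -4,"jaw": 0},{"x": 4,"y": -4,"jaw": 0},{"x": 4,"y": -4,"jaw": 0},{"x": 4,"y": -4,"jaw": 0}])

```text
schema error: expected keys x, y, z, rx, ry, rz, jaw
```

```bash
python3 - <<'E'
from h import *
s=get_state();print({k:np.round(v,3).tolist() for k,v in s.items()})
E
```

```text
{'clock': 0.1, 'q': [1.159, 0.69, -0.195, 1.566, 0.157, 0.903, -0.215], 'qd': [-0.001, -0.001, 0.001, -0.002, -0.001, 0.001, -0.001], 'joint_torque': [-0.003, -52.849, -1.271, -15.383, -0.053, 0.002, 0.0], 'tool_pos': [0.269, -0.563, 0.212], 'eef_rot': [0.975, 0.221, -0.0, -0.001], 'contact_force': [0.309, -0.838, 1.701], 'moment': [0.021, 0.007, -0.001], 'finger_force': 0.0, 'opening': 1.0}
```

All keys are needed in every row.

Emit:
send_rows(motion=[{"x": 0,"y": 0,"z": -4,"rx": 0,"ry": 0,"rz": 0.148,"jaw": 0},{"x": 0,"y": 0,"z": -4,"rx": 0,"ry": 0,"rz": 0.148,"jaw": 0},{"x": 0,"y": 0,"z": -4,"rx": 0,"ry": 0,"rz": 0.15,"jaw": 0},{"x": 0,"y": -3,"z": 0,"rx": 0,"ry": 0,"rz": 0,"jaw": 0},{"x": 0,"y": -4,"z": 0,"rx": 0,"ry": 0,"rz": 0,"jaw": 0}])

```text
clock: 0.6
tool_pos: [0.2694, -0.495, 0.3334]
eef_rot: [1.0, -0.001, 0.001, 0.002]
contact_force: [1.2, 0.9, 0.1]
opening: 0.57
finger_force: 0.0
```

Emit:
send_rows(motion=[{"x": 3,"y": -4,"z": 0,"rx": 0,"ry": 0,"rz": 0,"jaw": 0},{"x": 4,"y": -4,"z": 0,"rx": 0,"ry": 0,"rz": 0,"jaw": 0},{"x": 4,"y": -4,"z": 0,"rx": 0,"ry": 0,"rz": 0,"jaw": 0},{"x": 4,"y": -4,"z": 0,"rx": 0,"ry": 0,"rz": 0,"jaw": 0},{"x": 4,"y": -4,"z": 0,"rx": 0,"ry": 0,"rz": 0,"jaw": 0}])

```text
clock: 1.1
tool_pos: [0.4418, -0.3108, 0.3326]
eef_rot: [1.0, -0.0, -0.0, -0.0]
contact_force: [1.2, -0.1, -0.3]
opening: 0.118
finger_force: 0.0
```

```bash
python3 - <<'E'
from h import *
s=get_state();print({k:np.round(v,3).tolist() for k,v in s.items()})
E
```

```text
{'clock': 1.1, 'q': [0.6, 0.441, -0.113, 1.651, 0.055, 1.054, -1.101], 'qd': [-0.88, 0.108, -0.059, -0.192, 0.042, 0.078, -0.939], 'joint_torque': [4.089, -44.562, -0.387, -16.105, -0.149, 0.064, 0.981], 'tool_pos': [0.442, -0.311, 0.333], 'eef_rot': [1.0, -0.0, -0.0, -0.0], 'contact_force': [1.167, -0.113, -0.277], 'moment': [-0.022, -0.044, -0.018], 'finger_force': 0.0, 'opening': 0.118}
```

Emit:
send_rows(motion=[{"x": 5,"y": -1,"z": 0,"rx": 0,"ry": 0,"rz": 0,"jaw": 0},{"x": 5,"y": -1,"z": 0,"rx": 0,"ry": 0,"rz": 0,"jaw": 0},{"x": 5,"y": -1,"z": 0,"rx": 0,"ry": 0,"rz": 0,"jaw": 0},{"x": 5,"y": 0,"z": 0,"rx": 0,"ry": 0,"rz": 0,"jaw": 0},{"x": 5,"y": 0,"z": 0,"rx": 0,"ry": 0,"rz": 0,"jaw": 0}])

```text
clock: 1.6
tool_pos: [0.6896, -0.2823, 0.3325]
eef_rot: [1.0, 0.0, -0.0, -0.0]
contact_force: [0.9, -0.9, -0.1]
opening: 0.005
finger_force: 0.0
```

Emit:
send_rows(motion=[{"x": 0,"y": 0,"z": 0,"rx": 0,"ry": 0,"rz": 0,"jaw": 0},{"x": 0,"y": 0,"z": 3,"rx": 0,"ry": 0,"rz": 0,"jaw": 0},{"x": 0,"y": 0,"z": 4,"rx": 0,"ry": 0,"rz": 0,"jaw": 0},{"x": 0,"y": 0,"z": 4,"rx": 0,"ry": 0,"rz": 0,"jaw": 0},{"x": 0,"y": 0,"z": 1.6,"rx": 0,"ry": 0,"rz": 0,"jaw": 0}])

```text
clock: 2.1
tool_pos: [0.6843, -0.2823, 0.2016]
eef_rot: [1.0, -0.0, -0.004, -0.001]
contact_force: [-0.0, 0.0, -0.3]
opening: 0.009
finger_force: 0.0
```

```bash
python3 - <<'E'
from h import *
s=get_state();print({k:np.round(v,3).tolist() for k,v in s.items()})
for n in ("top","side"): save(snapshot(n),n+"1")
a=cv2.imread("pics/top1.png")[120:300,290:500];b=cv2.imread("pics/side1.png")[150:400,300:560]
cv2.imwrite("pics/m1.png",np.hstack([cv2.resize(a,(420,360)),cv2.resize(b,(374,360))]))
E
```

```text
{'clock': 2.1, 'q': [0.37, 0.877, -0.096, 1.152, 0.082, 1.125, -1.299], 'qd': [0.004, 0.105, -0.002, 0.142, 0.022, -0.298, -0.018], 'joint_torque': [0.032, -64.879, 0.152, -18.491, -0.018, -0.071, 0.002], 'tool_pos': [0.684, -0.282, 0.202], 'eef_rot': [1.0, -0.0, -0.004, -0.001], 'contact_force': [-0.006, 0.017, -0.295], 'moment': [0.06, -0.009, -0.017], 'finger_force': 0.0, 'opening': 0.009}
```

View pics/m1.png

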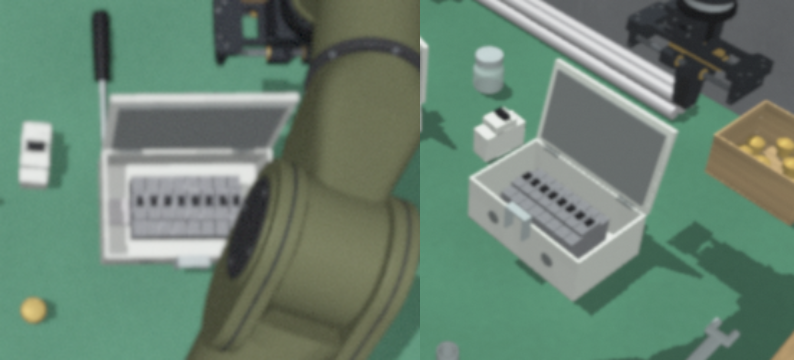

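The gripper is behind the lid and clear of it (about 3 cm in x), so pushing can begin.

Emit:
send_rows(motion=[{"x": 0,"y": -2.5,"z": 0,"rx": 0,"ry": 0,"rz": 0,"jaw": 0},{"x": -1.5,"y": 0,"z": 0,"rx": 0,"ry": 0,"rz": 0,"jaw": 0},{"x": -1.5,"y": 0,"z": 0,"rx": 0,"ry": 0,"rz": 0,"jaw": 0},{"x": -1.5,"y": 0,"z": 0,"rx": 0,"ry": 0,"rz": 0,"jaw": 0},{"x": -1.5,"y": 0,"z": 0,"rx": 0,"ry": 0,"rz": 0,"jaw": 0}])

```text
clock: 2.7
tool_pos: [0.628, -0.2586, 0.2087]
eef_rot: [1.0, -0.0, 0.001, 0.001]
contact_force: [0.4, -0.1, -0.1]
opening: 0.003
finger_force: 0.0
```

Emit:
send_rows(motion=[{"x": -1.2,"y": 0,"z": 0.1,"rx": 0,"ry": 0,"rz": 0,"jaw": 0},{"x": -1.2,"y": 0,"z": 0.1,"rx": 0,"ry": 0,"rz": 0,"jaw": 0},{"x": -1.2,"y": 0,"z": 0.2,"rx": 0,"ry": 0,"rz": 0,"jaw": 0},{"x": -1.5,"y": 0,"z": 0.4,"rx": 0,"ry": 0,"rz": 0,"jaw": 0},{"x": -1.4,"y": 0,"z": 0.5,"rx": 0,"ry": 0,"rz": 0,"jaw": 0}])

```text
clock: 3.2
tool_pos: [0.5633, -0.2588, 0.1957]
eef_rot: [1.0, -0.0, 0.002, 0.001]
contact_force: [-0.3, -0.2, 0.1]
opening: 0.003
finger_force: 0.0
```

```bash
python3 - <<'E'
from h import *
s=get_state();print({k:np.round(v,3).tolist() for k,v in s.items() if k in("tool_pos","contact_force","moment")})
for n in ("top","side"): save(snapshot(n),n+"2")
a=cv2.imread("pics/top2.png")[120:300,290:500];b=cv2.imread("pics/side2.png")[150:400,300:560]
cv2.imwrite("pics/m2.png",np.hstack([cv2.resize(a,(420,360)),cv2.resize(b,(374,360))]))
E
```

```text
{'tool_pos': [0.563, -0.259, 0.196], 'contact_force': [-0.265, -0.247, 0.105], 'moment': [0.047, 0.044, -0.001]}
```

View pics/m2.png

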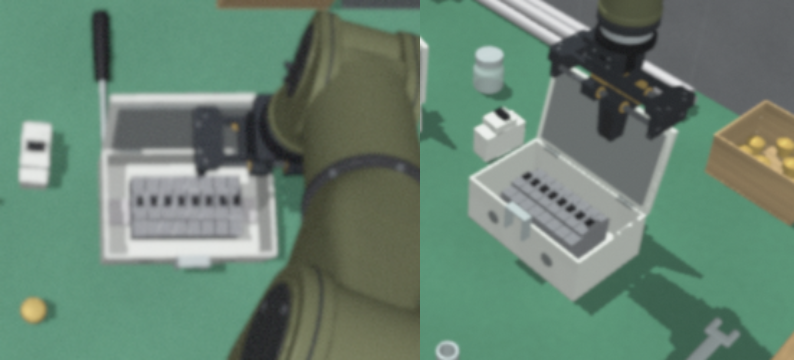

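```bash
python3 - <<'E'
from h import *
s=snapshot("side");t=snapshot("top")
for X in [(.563,-.259,.185),(.563,-.259,.196),(.64,-.311,.2155),(.64,-.089,.2155),(.605,-.311,.08),(.605,-.091,.08),(.465,-.311,.08)]:
    print(X,proj(s,X).round(1),proj(t,X).round(1))
c=s["img"][180:360,320:510]
cv2.imwrite("pics/c3.png",cv2.resize(c,None,fx=3.3,fy=3.3,interpolation=cv2.INTER_CUBIC)[:,:,::-1])
E
```

```text
(0.563, -0.259, 0.185) [429.7 257.5] [415.9 202. ]
(0.563, -0.259, 0.196) [430.4 253.2] [416.9 201. ]
(0.64, -0.311, 0.2155) [478.9 242.6] [439.5 167. ]
(0.64, -0.089, 0.2155) [396.2 191.1] [344.9 167.1]
(0.605, -0.311, 0.08) [456.5 300.7] [425.9 194.6]
(0.605, -0.091, 0.08) [380.6 246.7] [341.6 194.9]
(0.465, -0.311, 0.08) [408.8 333.8] [428.3 248. ]
```

View pics/c3.png

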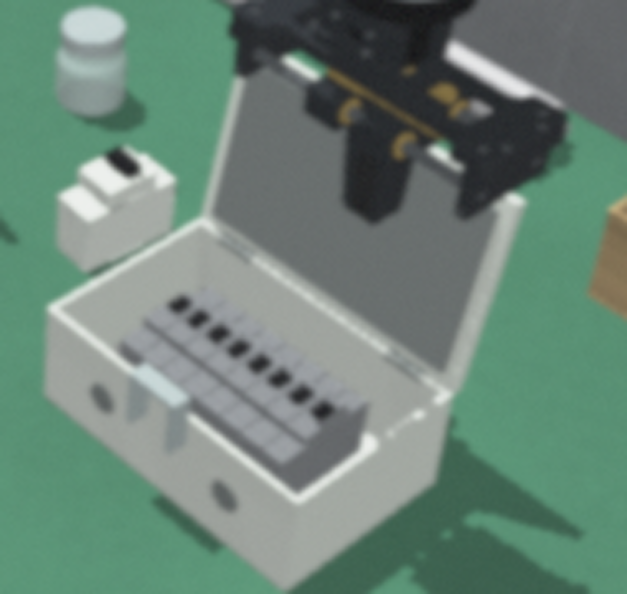

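```bash
python3 - <<'E'
from h import *
s=snapshot("side")
for z in (.185,.2,.21,.22,.23): print(z,proj(s,(.554,-.277,z)).round(1))
w=snapshot("wrist");save(w,"w1");print(w["vertical_fov"],np.round(w["extrinsics"],3).tolist())
print(proj(w,(.563,-.259,.185)))
E
```

```text
0.185 [433.6 264.3]
0.2 [434.6 258.4]
0.21 [435.3 254.4]
0.22 [436.  250.4]
0.23 [436.7 246.4]
60.21739306125458 [[0.002, 0.967, 0.254, 0.631], [-1.0, 0.002, 0.001, -0.258], [0.001, -0.254, 0.967, 0.367], [0.0, 0.0, 0.0, 1.0]]
[324.24015792 279.9561834 ]
```

View pics/w1.png

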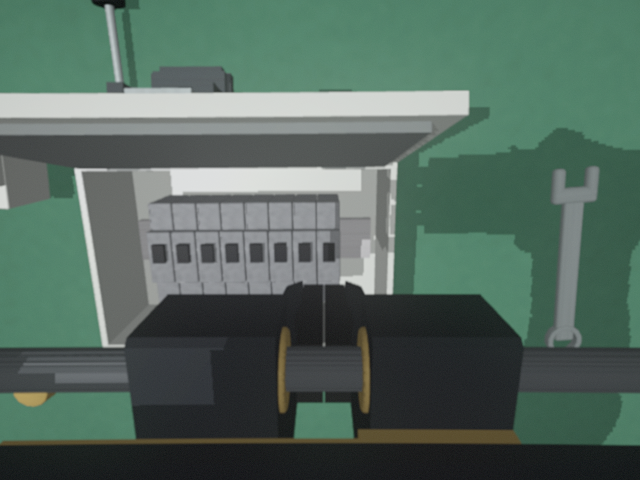

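```bash
python3 - <<'E'
from h import *
w=snapshot("wrist");s=snapshot("side")
for n,X in dict(lidcorner=(.64,-.311,.2155),boxBR=(.605,-.311,.08),wrench=(.465,-.483,.0)).items(): print(n,proj(w,X).round(1))
# wrench ring centre in wrist(565,338), top0 (487,263)
import pickle
t=pickle.load(open("s0.pkl","rb"))["top"]
X=onz(t,(487,263),.003);print(X,proj(w,X), onz(w,(565,338),.003))
# fingertip: side ray vs wrist ray
print(tri(ray(s,(432.7,247.3)),ray(w,(292,290))),tri(ray(s,(432.7,247.3)),ray(w,(355,290))))
E
```

```text
lidcorner [475.9 102.3]
boxBR [400.2 168.7]
wrench [558.8 309.4]
[ 0.43156847 -0.4908196   0.003     ] [563.74265879 342.78894808] [ 0.43666465 -0.4912805   0.003     ]
[ 0.56926641 -0.25060215  0.2055837 ] [ 0.56601984 -0.26640921  0.2119492 ]
```

```bash
python3 - <<'E'
from h import *
w=snapshot("wrist");s=snapshot("side")
for x in (.572,.58):
  for z in (.185,.2,.215,.23): print(x,z,[proj(w,(x,-.259+dy,z)).round(0).tolist() for dy in(-.018,-.011,.011,.018)])
a=cv2.resize(w["img"][265:385,250:400],None,fx=2.6,fy=2.6,interpolation=cv2.INTER_CUBIC)
b=cv2.resize(s["img"][195:255,400:480],None,fx=5,fy=5.2,interpolation=cv2.INTER_CUBIC)
m=np.hstack([a,b]).astype(float); m=255*(np.clip(m/120,0,1))**.5
cv2.imwrite("pics/f.png",m[:,:,::-1].astype(np.uint8));print(m.shape)
E
```

```text
0.572 0.185 [[364.0, 261.0], [349.0, 261.0], [301.0, 261.0], [286.0, 261.0]]
0.572 0.2 [[368.0, 272.0], [351.0, 272.0], [299.0, 272.0], [283.0, 272.0]]
0.572 0.215 [[372.0, 285.0], [354.0, 285.0], [297.0, 285.0], [279.0, 285.0]]
0.572 0.23 [[376.0, 301.0], [357.0, 301.0], [294.0, 301.0], [275.0, 301.0]]
0.58 0.185 [[365.0, 245.0], [349.0, 245.0], [301.0, 245.0], [285.0, 245.0]]
0.58 0.2 [[368.0, 254.0], [351.0, 254.0], [299.0, 254.0], [282.0, 254.0]]
0.58 0.215 [[372.0, 266.0], [354.0, 266.0], [297.0, 266.0], [278.0, 266.0]]
0.58 0.23 [[377.0, 280.0], [357.0, 280.0], [294.0, 279.0], [274.0, 279.0]]
(312, 790, 3)
```

View pics/f.png

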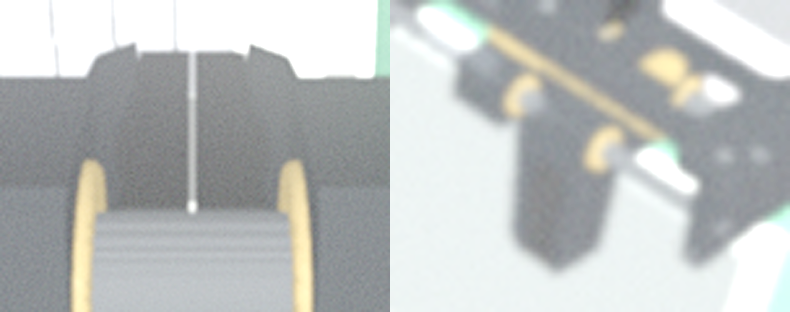

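The pictures show that the gripper passed above the lid. The real fingertips sit about 2–3 cm higher than the stated tool frame implies: tip z is about 0.22 when the TCP reads 0.196. The lid hasn't moved. I'll go back behind it and come in lower.

Emit:
send_rows(motion=[{"x": 0,"y": 0,"z": -4,"rx": 0,"ry": 0,"rz": 0,"jaw": 0},{"x": 0,"y": 0,"z": -4,"rx": 0,"ry": 0,"rz": 0,"jaw": 0},{"x": 2,"y": 0,"z": -2,"rx": 0,"ry": 0,"rz": 0,"jaw": 0},{"x": 4,"y": 0,"z": 0,"rx": 0,"ry": 0,"rz": 0,"jaw": 0},{"x": 4,"y": 0,"z": 0,"rx": 0,"ry": 0,"rz": 0,"jaw": 0}])

```text
clock: 4.2
tool_pos: [0.6646, -0.2586, 0.2957]
eef_rot: [1.0, -0.0, 0.001, 0.001]
contact_force: [1.1, -0.8, -0.7]
opening: 0.003
finger_force: 0.0
```

Emit:
send_rows(motion=[{"x": 4,"y": 0,"z": 0,"rx": 0,"ry": 0,"rz": 0,"jaw": 0},{"x": 0,"y": 0,"z": 0,"rx": 0,"ry": 0,"rz": 0,"jaw": 0},{"x": 0,"y": 0,"z": 4,"rx": 0,"ry": 0,"rz": 0,"jaw": 0},{"x": 0,"y": 0,"z": 4,"rx": 0,"ry": 0,"rz": 0,"jaw": 0},{"x": 0,"y": 0,"z": 0,"rx": 0,"ry": 0,"rz": 0,"jaw": 0}])

```text
clock: 4.7
tool_pos: [0.6981, -0.2569, 0.2073]
eef_rot: [1.0, 0.0, -0.007, -0.002]
contact_force: [-0.8, -0.3, -0.8]
opening: 0.005
finger_force: 0.0
```

Emit:
send_rows(motion=[{"x": 0,"y": 0,"z": 2,"rx": 0,"ry": 0,"rz": 0,"jaw": 0},{"x": 0,"y": 0,"z": 2,"rx": 0,"ry": 0,"rz": 0,"jaw": 0},{"x": 0,"y": 0,"z": 0.8,"rx": 0,"ry": 0,"rz": 0,"jaw": 0},{"x": 0,"y": 0,"z": 0,"rx": 0,"ry": 0,"rz": 0,"jaw": 0},{"x": 0,"y": 0,"z": 0,"rx": 0,"ry": 0,"rz": 0,"jaw": 0}])

```text
clock: 5.2
tool_pos: [0.7039, -0.2586, 0.1676]
eef_rot: [1.0, -0.0, 0.001, 0.0]
contact_force: [-1.0, 0.5, 0.8]
opening: 0.005
finger_force: 0.0
```

Emit:
send_rows(motion=[{"x": -1.2,"y": 0,"z": 0,"rx": 0,"ry": 0,"rz": 0,"jaw": 0},{"x": -1.2,"y": 0,"z": 0,"rx": 0,"ry": 0,"rz": 0,"jaw": 0},{"x": -1.2,"y": 0,"z": 0,"rx": 0,"ry": 0,"rz": 0,"jaw": 0},{"x": -1.2,"y": 0,"z": 0,"rx": 0,"ry": 0,"rz": 0,"jaw": 0},{"x": -1,"y": 0,"z": 0,"rx": 0,"ry": 0,"rz": 0,"jaw": 0}])

```text
clock: 5.7
tool_pos: [0.6474, -0.2587, 0.1686]
eef_rot: [1.0, -0.0, 0.004, 0.001]
contact_force: [4.5, -1.0, 3.4]
opening: 0.006
finger_force: 2.1
```

Emit:
send_rows(motion=[{"x": -0.5,"y": 0,"z": 0,"rx": 0,"ry": 0,"rz": 0,"jaw": 0},{"x": -0.5,"y": 0,"z": 0,"rx": 0,"ry": 0,"rz": 0,"jaw": 0},{"x": -0.5,"y": 0,"z": 0,"rx": 0,"ry": 0,"rz": 0,"jaw": 0},{"x": -0.5,"y": 0,"z": 0,"rx": 0,"ry": 0,"rz": 0,"jaw": 0},{"x": -0.5,"y": 0,"z": 0,"rx": 0,"ry": 0,"rz": 0,"jaw": 0}])

```text
clock: 6.2
tool_pos: [0.6203, -0.2582, 0.1659]
eef_rot: [1.0, -0.0, 0.001, 0.0]
contact_force: [3.4, -0.1, 3.6]
opening: 0.006
finger_force: 1.9
```

```bash
python3 - <<'E'
from h import *
w=snapshot("wrist");s=snapshot("side");save(w,"w5");save(s,"s5")
a=cv2.resize(w["img"],(480,360));b=cv2.resize(s["img"][180:360,340:500],(320,360),interpolation=cv2.INTER_CUBIC)
cv2.imwrite("pics/m5.png",np.hstack([a,b])[:,:,::-1])
E
```

```text
(no output)
```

View pics/m5.png

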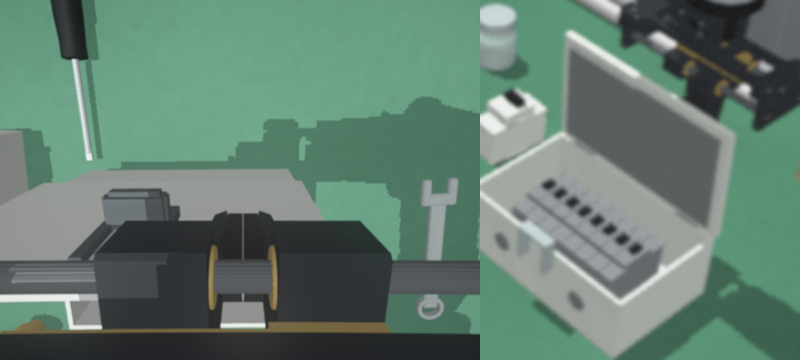

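Contact is confirmed at 4–5 N in x, and the wrist and side views show the lid now roughly upright. I'll follow the arc.

Emit:
send_rows(motion=[{"x": -0.9,"y": 0,"z": 0.1,"rx": 0,"ry": 0,"rz": 0,"jaw": 0},{"x": -0.9,"y": 0,"z": 0.1,"rx": 0,"ry": 0,"rz": 0,"jaw": 0},{"x": -0.9,"y": 0,"z": 0.2,"rx": 0,"ry": 0,"rz": 0,"jaw": 0},{"x": -0.9,"y": 0,"z": 0.3,"rx": 0,"ry": 0,"rz": 0,"jaw": 0},{"x": -0.9,"y": 0,"z": 0.3,"rx": 0,"ry": 0,"rz": 0,"jaw": 0}])

```text
clock: 6.8
tool_pos: [0.5735, -0.2583, 0.1554]
eef_rot: [1.0, -0.0, -0.001, 0.0]
contact_force: [2.1, -1.2, 0.9]
opening: 0.005
finger_force: 1.5
```

Emit:
send_rows(motion=[{"x": -0.9,"y": 0,"z": 0.3,"rx": 0,"ry": 0,"rz": 0,"jaw": 0},{"x": -0.8,"y": 0,"z": 0.5,"rx": 0,"ry": 0,"rz": 0,"jaw": 0},{"x": -0.8,"y": 0,"z": 0.5,"rx": 0,"ry": 0,"rz": 0,"jaw": 0},{"x": -0.8,"y": 0,"z": 0.6,"rx": 0,"ry": 0,"rz": 0,"jaw": 0},{"x": -0.6,"y": 0,"z": 0.7,"rx": 0,"ry": 0,"rz": 0,"jaw": 0}])

```text
clock: 7.3
tool_pos: [0.5348, -0.2581, 0.1291]
eef_rot: [1.0, -0.0, -0.001, -0.0]
contact_force: [0.8, -1.9, 2.0]
opening: 0.007
finger_force: 1.1
```

```bash
python3 - <<'E'
from h import *
w=snapshot("wrist");s=snapshot("side");save(w,"w6");save(s,"s6")
E
```

Emit:
send_rows(motion=[{"x": -0.6,"y": 0,"z": 0.7,"rx": 0,"ry": 0,"rz": 0,"jaw": 0},{"x": -0.6,"y": 0,"z": 0.8,"rx": 0,"ry": 0,"rz": 0,"jaw": 0},{"x": -0.4,"y": 0,"z": 0.8,"rx": 0,"ry": 0,"rz": 0,"jaw": 0},{"x": -0.4,"y": 0,"z": 0.9,"rx": 0,"ry": 0,"rz": 0,"jaw": 0},{"x": -0.4,"y": 0,"z": 0.9,"rx": 0,"ry": 0,"rz": 0,"jaw": 0}])

```text
clock: 7.9
tool_pos: [0.5115, -0.2582, 0.0878]
eef_rot: [1.0, -0.0, -0.0, -0.0]
contact_force: [0.4, 0.2, 1.4]
opening: 0.003
finger_force: 0.9
```

Emit:
send_rows(motion=[{"x": -0.2,"y": 0,"z": 0.8,"rx": 0,"ry": 0,"rz": 0,"jaw": 0},{"x": -0.2,"y": 0,"z": 0.7,"rx": 0,"ry": 0,"rz": 0,"jaw": 0},{"x": -0.2,"y": 0,"z": 0.5,"rx": 0,"ry": 0,"rz": 0,"jaw": 0},{"x": 0,"y": 0,"z": 0.3,"rx": 0,"ry": 0,"rz": 0,"jaw": 0},{"x": 0,"y": 0,"z": 0.2,"rx": 0,"ry": 0,"rz": 0,"jaw": 0}])

```text
clock: 8.4
tool_pos: [0.5055, -0.258, 0.0634]
eef_rot: [1.0, -0.0, -0.001, -0.0]
contact_force: [-1.0, -0.1, 2.2]
opening: 0.001
finger_force: 0.8
```

Now press down in small steps until the force rises.

Emit:
send_rows(motion=[{"x": 0,"y": 0,"z": 0.2,"rx": 0,"ry": 0,"rz": 0,"jaw": 0},{"x": 0,"y": 0,"z": 0.2,"rx": 0,"ry": 0,"rz": 0,"jaw": 0},{"x": 0,"y": 0,"z": 0.2,"rx": 0,"ry": 0,"rz": 0,"jaw": 0},{"x": 0,"y": 0,"z": 0,"rx": 0,"ry": 0,"rz": 0,"jaw": 0},{"x": 0,"y": 0,"z": 0,"rx": 0,"ry": 0,"rz": 0,"jaw": 0}])

```text
clock: 8.9
tool_pos: [0.5056, -0.2581, 0.0621]
eef_rot: [1.0, -0.0, 0.0, 0.001]
contact_force: [-8.6, 4.6, 39.6]
opening: 0.001
finger_force: 19.7
```

The hard stop came at 40 N with the TCP at 0.062, so the lid is shut and the tip offset is 26 mm above the TCP reading. I'll lift, move behind the tab and look.

Emit:
send_rows(motion=[{"x": 0,"y": 0,"z": -1,"rx": 0,"ry": 0,"rz": 0,"jaw": 0},{"x": 0,"y": 0,"z": -3,"rx": 0,"ry": 0,"rz": 0,"jaw": 0},{"x": 0,"y": 0,"z": -3,"rx": 0,"ry": 0,"rz": 0,"jaw": 0},{"x": 2,"y": 0,"z": 0,"rx": 0,"ry": 0,"rz": 0,"jaw": 0},{"x": 3,"y": 0,"z": 0,"rx": 0,"ry": 0,"rz": 0,"jaw": 0}])

```text
clock: 9.4
tool_pos: [0.5553, -0.2591, 0.129]
eef_rot: [1.0, -0.001, -0.0, 0.0]
contact_force: [0.2, -0.5, -0.2]
opening: -0.005
finger_force: 0.0
```

Emit:
send_rows(motion=[{"x": 0,"y": -2,"z": 0,"rx": 0,"ry": 0,"rz": 0,"jaw": 0},{"x": 0,"y": -2,"z": 0,"rx": 0,"ry": 0,"rz": 0,"jaw": 0},{"x": 0,"y": -1.8,"z": 0,"rx": 0,"ry": 0,"rz": 0,"jaw": 0},{"x": 0,"y": 0,"z": 0,"rx": 0,"ry": 0,"rz": 0,"jaw": 0},{"x": 0,"y": 0,"z": 0,"rx": 0,"ry": 0,"rz": 0,"jaw": 0}])

```text
clock: 9.9
tool_pos: [0.5561, -0.2006, 0.1277]
eef_rot: [1.0, 0.0, -0.0, 0.0]
contact_force: [-0.4, -0.0, -0.1]
opening: 0.003
finger_force: 0.0
```

```bash
python3 - <<'E'
from h import *
w=snapshot("wrist");s=snapshot("side");t=snapshot("top");save(w,"w7");save(s,"s7");save(t,"t7")
a=cv2.resize(s["img"][180:360,330:490],(400,450),interpolation=cv2.INTER_CUBIC);b=cv2.resize(t["img"][160:270,330:440],(400,450),interpolation=cv2.INTER_CUBIC)
cv2.imwrite("pics/m7.png",np.hstack([a,b])[:,:,::-1])
print("tab top expected side",proj(s,(.517,-.2,.113)),"top",proj(t,(.517,-.2,.113)))
print("lid front corners side",[proj(s,(.465,y,.088)).round(1) for y in (-.31,-.09)],"tip",proj(s,(.546,-.211,.148)))
E
```

```text
tab top expected side [388.43487491 278.84727877] top [386.69459416 226.14170535]
lid front corners side [array([408.9, 330.7]), array([333.4, 270.7])] tip [403.92127632 262.74741896]
```

View pics/m7.png

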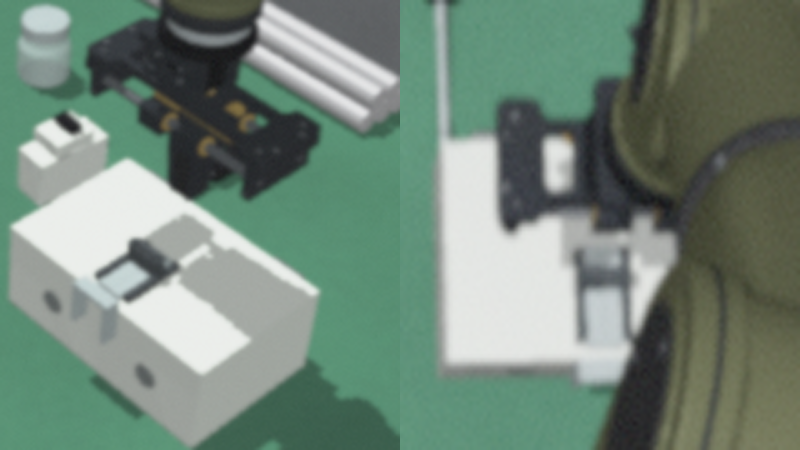

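The lid is shut and the bolt is drawn back, with the tab where I expected it (side pixel about (391, 278) against a predicted (388, 279)). I'll descend behind it and push.

Emit:
send_rows(motion=[{"x": 0,"y": 0,"z": 2,"rx": 0,"ry": 0,"rz": 0,"jaw": 0},{"x": 0,"y": 0,"z": 2,"rx": 0,"ry": 0,"rz": 0,"jaw": 0},{"x": 0,"y": 0,"z": 1.2,"rx": 0,"ry": 0,"rz": 0,"jaw": 0},{"x": 0,"y": 0,"z": 0.4,"rx": 0,"ry": 0,"rz": 0,"jaw": 0},{"x": 0,"y": 0,"z": 0,"rx": 0,"ry": 0,"rz": 0,"jaw": 0}])

```text
clock: 10.55
tool_pos: [0.5559, -0.2006, 0.0714]
eef_rot: [1.0, -0.0, -0.0, 0.0]
contact_force: [0.4, -0.3, -0.1]
opening: 0.001
finger_force: 0.0
```

Emit:
send_rows(motion=[{"x": -0.4,"y": 0,"z": 0,"rx": 0,"ry": 0,"rz": 0,"jaw": 0},{"x": -0.4,"y": 0,"z": 0,"rx": 0,"ry": 0,"rz": 0,"jaw": 0},{"x": -0.4,"y": 0,"z": 0,"rx": 0,"ry": 0,"rz": 0,"jaw": 0},{"x": -0.4,"y": 0,"z": 0,"rx": 0,"ry": 0,"rz": 0,"jaw": 0},{"x": -0.4,"y": 0,"z": 0,"rx": 0,"ry": 0,"rz": 0,"jaw": 0}])

```text
clock: 11.05
tool_pos: [0.5358, -0.2002, 0.072]
eef_rot: [1.0, -0.0, 0.0, 0.0]
contact_force: [-0.3, 0.6, -0.4]
opening: 0.004
finger_force: 0.0
```

Emit:
send_rows(motion=[{"x": -0.4,"y": 0,"z": 0,"rx": 0,"ry": 0,"rz": 0,"jaw": 0},{"x": -0.4,"y": 0,"z": 0,"rx": 0,"ry": 0,"rz": 0,"jaw": 0},{"x": -0.3,"y": 0,"z": 0,"rx": 0,"ry": 0,"rz": 0,"jaw": 0},{"x": -0.3,"y": 0,"z": 0,"rx": 0,"ry": 0,"rz": 0,"jaw": 0},{"x": 0,"y": 0,"z": 0,"rx": 0,"ry": 0,"rz": 0,"jaw": 0}])

```text
clock: 11.55
tool_pos: [0.522, -0.2003, 0.0719]
eef_rot: [1.0, -0.0, 0.0, 0.0]
contact_force: [0.8, 0.2, 0.8]
opening: 0.004
finger_force: 1.0
```

Emit:
send_rows(motion=[{"x": -0.3,"y": 0,"z": 0,"rx": 0,"ry": 0,"rz": 0,"jaw": 0},{"x": -0.3,"y": 0,"z": 0,"rx": 0,"ry": 0,"rz": 0,"jaw": 0},{"x": -0.2,"y": 0,"z": 0,"rx": 0,"ry": 0,"rz": 0,"jaw": 0},{"x": -0.2,"y": 0,"z": 0,"rx": 0,"ry": 0,"rz": 0,"jaw": 0},{"x": 0,"y": 0,"z": 0,"rx": 0,"ry": 0,"rz": 0,"jaw": 0}])

```text
clock: 12.05
tool_pos: [0.5137, -0.2003, 0.072]
eef_rot: [1.0, 0.0, 0.002, 0.0]
contact_force: [4.9, -1.5, -0.7]
opening: 0.003
finger_force: 2.7
```

Emit:
send_rows(motion=[{"x": -0.2,"y": 0,"z": 0,"rx": 0,"ry": 0,"rz": 0,"jaw": 0},{"x": -0.2,"y": 0,"z": 0,"rx": 0,"ry": 0,"rz": 0,"jaw": 0},{"x": 0,"y": 0,"z": 0,"rx": 0,"ry": 0,"rz": 0,"jaw": 0},{"x": 0,"y": 0,"z": 0,"rx": 0,"ry": 0,"rz": 0,"jaw": 0},{"x": 0,"y": 0,"z": 0,"rx": 0,"ry": 0,"rz": 0,"jaw": 0}])

```text
clock: 12.55
tool_pos: [0.5138, -0.2003, 0.0722]
eef_rot: [1.0, 0.001, 0.005, 0.001]
contact_force: [11.0, -1.2, -6.7]
opening: 0.004
finger_force: 5.6
```

Emit:
send_rows(motion=[{"x": -0.3,"y": 0,"z": 0,"rx": 0,"ry": 0,"rz": 0,"jaw": 0},{"x": -0.3,"y": 0,"z": 0,"rx": 0,"ry": 0,"rz": 0,"jaw": 0},{"x": 0,"y": 0,"z": 0,"rx": 0,"ry": 0,"rz": 0,"jaw": 0},{"x": 0,"y": 0,"z": 0,"rx": 0,"ry": 0,"rz": 0,"jaw": 0},{"x": 0,"y": 0,"z": 0,"rx": 0,"ry": 0,"rz": 0,"jaw": 0}])

```text
clock: 13.05
tool_pos: [0.5141, -0.2003, 0.073]
eef_rot: [1.0, 0.001, 0.011, 0.001]
contact_force: [20.2, -1.5, -11.2]
opening: 0.004
finger_force: 9.8
```

Emit:
send_rows(motion=[{"x": 1.5,"y": 0,"z": 0,"rx": 0,"ry": 0,"rz": 0,"jaw": 0},{"x": 2,"y": 0,"z": 0,"rx": 0,"ry": 0,"rz": 0,"jaw": 0},{"x": 1,"y": 0,"z": 0,"rx": 0,"ry": 0,"rz": 0,"jaw": 0},{"x": 0,"y": 0,"z": -4,"rx": 0,"ry": 0,"rz": 0,"jaw": 0},{"x": 0,"y": 0,"z": -4,"rx": 0,"ry": 0,"rz": 0,"jaw": 0}])

```text
clock: 13.55
tool_pos: [0.5444, -0.1995, 0.1508]
eef_rot: [1.0, -0.0, -0.003, -0.001]
contact_force: [1.7, 0.2, 0.4]
opening: 0.005
finger_force: 0.0
```

Emit:
send_rows(motion=[{"x": 0,"y": 0,"z": -4,"rx": 0,"ry": 0,"rz": 0,"jaw": 0},{"x": 0,"y": 0,"z": -4,"rx": 0,"ry": 0,"rz": 0,"jaw": 0},{"x": 0,"y": 0,"z": -4,"rx": 0,"ry": 0,"rz": 0,"jaw": 0},{"x": 0,"y": 0,"z": 0,"rx": 0,"ry": 0,"rz": 0,"jaw": 0},{"x": 0,"y": 0,"z": 0,"rx": 0,"ry": 0,"rz": 0,"jaw": 0}])

```text
clock: 14.05
tool_pos: [0.5459, -0.2001, 0.2718]
eef_rot: [1.0, -0.0, -0.001, 0.0]
contact_force: [0.2, -0.1, -0.3]
opening: 0.003
finger_force: 0.0
```

```bash
python3 - <<'E'
from h import *
s=snapshot("side");save(s,"s8");o=cv2.imread("pics/s7.png")[:,:,::-1]
# dark tab centroid in shut-lid region, before/after; compare with predicted tab-top pixels for travel 0..22 mm
for im in (o,s["img"]):
    g=im.max(2)[262:300,366:404]; m=(g<85).astype(np.uint8)
    n,l,st,c=cv2.connectedComponentsWithStats(m)
    print([(st[i].tolist(),(c[i]+[366,262]).round(1).tolist()) for i in range(1,n) if st[i,4]>8])
for t in (0,.011,.022): print(t,proj(s,(.517-t,-.2,.113)).round(1),proj(s,(.517-t,-.2,.1)).round(1))
cv2.imwrite("pics/m8.png",cv2.resize(np.hstack([o[240:320,340:440],s["img"][240:320,340:440]]),(800,320),interpolation=cv2.INTER_CUBIC)[:,:,::-1])
E
```

```text
[([15, 15, 17, 15, 104], [388.8, 284.2])]
[([8, 20, 18, 15, 104], [382.1, 288.6])]
0 [388.4 278.8] [387.9 283.5]
0.011 [384.6 281.2] [384.1 285.9]
0.022 [380.7 283.6] [380.2 288.3]
```

The tab moved about 19.6 mm in the image from wherever it started (0–4 mm) and met a hard stop at 20 N. The bolt is home and the arm is clear, so I'm handing in.

```bash
python3 -c "
from plant import *
print(finish_job())"
```

```text
the job is handed in; nothing more can be done
None
```

The larger lid was pushed shut, then its bolt pushed home to a hard stop (about 20 mm of travel measured), and the job was handed in with the arm clear; no verdict came back, and I did not re-measure the loose items or the smaller lid at the end.

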